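Show the tube to the inspection camera

TASK

Take the tube with the green disc on its cap out of the grey holder and hold it up to the inspection camera to show its contents: middle of the tube at the viewing point (straight in front of the lens at lens height, above the cross mark), leaning 30 degrees from upright, with the cap away from the lens and the foot toward it. Finish holding it there, still, in the gripper. Do not touch the camera or its stand, and leave the other tubes and the things lying about where they are.

Things in the scene. Friction and masses are not known exactly. Their poses are not given: they have to be found in the camera images.
- tube_green_mid (a point): middle of the 50 ml tube (clear, blue screw cap) with a round green disc on its cap, in one of the holder's holes. On the axis, 56 mm above the foot; z runs along the tube, foot to cap; its spin does not matter. 114 mm tall in all; the 34 mm cap can be gripped from 35 to 55 mm above this point, the tube below it is 29 mm across. About 55 g. This is the tube to show.
- tube_green: the same tube as a body; its origin is the centre of its foot, z toward the cap
- tube_white_mid (a point): middle of the 50 ml tube (clear, blue screw cap) with a round white disc on its cap, in one of the holder's holes. Same point as on the green one. Leave it.
- tube_yellow_mid (a point): middle of the 50 ml tube (clear, blue screw cap) with a round yellow disc on its cap, in one of the holder's holes. Same point as on the green one. Leave it.
- holder: grey tube holder fixed to the bench, 74 x 250 mm (x, y), 55 mm high; origin at the centre of its underside, long side along its y. Three upright holes 33 mm across, at y = -85, 0 and +85 mm; the tubes stand on its floor, 5 mm above the bench, so that a tube's foot must rise 50 mm to come clear.
- camera_stand: inspection camera on a stand fixed to the bench; origin on the bench at the cross mark on a white disc. Foot: plate 66 mm wide, 6 mm high, x = -45 to 155 mm, then 110 mm wide, 12 mm high to x = 230. A 24 mm column at x = 205, 300 mm high, carries a grey camera (50 x 50 mm; with lens x = 100 to 188) looking along the stand's -x, 220 mm above the bench.
- viewing_point (a point): viewing point in the air (nothing is there): 220 mm above the cross mark, 100 mm straight in front of the lens face. Its z axis is the direction that the tube must have, foot to cap: 30 degrees from upright, leaning along the stand's -x, away from the lens. Its y axis is level, across the view.
- petri_dish: bystander: tan petri dish, 91 mm across, 17 mm high; origin at the centre of its underside
- tweezers: bystander: blue tweezers lying flat, 122 mm long; origin at the centre of its underside
- tape_dispenser: bystander: beige weighted tape dispenser, 136 mm long, 80 mm high; origin at the centre of its underside

How it is judged:
On the way:
1. the green-disc tube is lifted clear of the holder (z of tube_green_mid in the frame of holder above 0.117 m), for 0.2 s.
At the end, for the whole second after the job is handed in: the middle of the green-disc tube is within 20 mm of the viewing point, its axis within 0.15 rad (8.6 degrees) of the viewing point's z axis with the cap up, at rest (under 0.03 m/s), held by the fingers alone, touching neither stand nor holder (distance between tube_green_mid and viewing_point below 0.02 m and angle between the z axis of tube_green_mid and the z axis of viewing_point, either way round below 0.15 rad and angle between tube_green_mid's own z axis and vertical below 0.8 rad and height (world z) of tube_green_mid above 0.19 m and linear speed of tube_green below 0.03 m/s and contact force between tube_green and the fingers above 1 N and contact force between tube_green and camera_stand below 0.1 N and contact force between tube_green and holder below 0.1 N); the arm keeps its last pose, push and grip.
It fails at once if the camera or its stand is touched (more than 2 N) (contact force between any of tube_green, the arm, the fingers and camera_stand above 2 N).
It fails at once if another tube is moved more than 20 mm (distance of any of tube_white_mid, tube_yellow_mid from where it was at the start of the episode above 0.02 m).
It fails at once if a bystander is moved more than 20 mm (distance of any of petri_dish, tweezers, tape_dispenser from where it was at the start of the episode above 0.02 m).
It also fails if it takes over 35 s, if anything falls off the work surface, if the arm or the gripper's body presses on something with over 40 N, if the wrist force passes 120 N, or if a joint passes its speed limit or range.

ROBOT

A 7-joint arm with a two-finger parallel gripper is mounted at the origin on a cart in front of the work surface, level with it; the furniture and walls round the work are solid. World frame = base frame: x ahead of the robot, y to its left, z up, the work surface at z = 0. Lengths are in m, angles in rad, forces in N, time in s.
With the tool pointing down it reaches from about 0.425 to 0.95 m from the base axis. Payload 4.7 kg.
Tool frame: the origin (TCP) lies on the centre line of the jaws, within the pads' length; the fingertips stand robot.nose_length ahead of it and the grasp point (between the pads) lies 8 mm behind it (robot.nose_length is the distance from the TCP to the fingertips, in m); z points along the fingers, x is the direction in which the jaws open and shut, and the axes are right-handed (so a half turn about z gives the same grasp; the last joint's range is limited). The gripper opens to 85 mm and grips with 20 to 120 N. Pads are 22 mm wide; open, the fingers measure 114 mm over their backs; the gripper's body (76 mm by 85 mm) begins 54 mm behind the grasp point. The pads swing forward as they close: fully open they stand 13 mm farther back than shut.
Start: joints at [-1.168, 0.469, -0.049, 1.532, 0.024, 1.141, -0.082], TCP at [0.282, 0.613, 0.217] pointing down, gripper open.
Joint ranges: [-2.59, 2.59], [-0.33, 1.99], [-1.39, 1.29], [0.1, 2.45], [-1.04, 4.18], [0.21, 1.99], [-2.66, 2.66]. Speed limits (rad/s): [2.57, 2.57, 3.14, 3.14, 3.14, 3.14, 3.14].

INTERFACE

Orientations are given as [roll, pitch, yaw] about the fixed x, y, z axes, in that order (R = Rz(yaw) Ry(pitch) Rx(roll)).
In Python, from plant import robot gives the robot as it stands. Calls block until the motion is done:
- robot.goto(position, orientation): joint-space move of the TCP to a pose.
- robot.move_straight(position, vel=0.15, attitude=None, contact_N=None): straight line of the TCP; attitude=None keeps the orientation; vel is the mean speed in m/s. With contact_N (N) it stops when the force on the tool has changed by that much, and returns True; else False.
- robot.move_joints(angles): joint-space move.
- robot.grip(opening, strength=None): opening from 0.0 (shut) to 1.0 (fully open); strength is the grip in N (None keeps the last); returns when the fingers have stopped.
- robot.sleep(seconds).
- robot.inverse_kinematics(position, orientation): joint angles nearest the present ones, or None.
- robot.sense(): the state.
- robot.grab_frame(name): name is "scene" or "top" or "wrist"; returns a dict with "image" (384x512x3 uint8, red, green, blue), "range_z" (384x512 float32, m along the optical axis (not along the pixel's ray), 0 where there is no reading), "fx", "fy", "cx", "cy" (pixels), "R" (3x3) and "t" (3): a world point X has camera coordinates R X + t. Camera axes: x right, y down, z forward; pixel columns grow to the right and rows downward; lengths in m; the calibration is good to about 2 mm. A picture is of the moment at which its call begins.
A pose or a line that the arm cannot do raises robot.IKError and nothing moves.
- robot.close_job(): hands the job in, once; it reports no verdict.
The state is a dict: "t": time; "joint_pos": joint angles; "joint_velocities": joint speeds; "effort": joint torques, N m; "tcp_pos": TCP position; "tcp_rot": TCP orientation; "wrist_force": force on the tool from outside, world axes, zero at the start; "torque": the same for the moment, N m; "opening": opening from 0.0 (shut) to 1.0 (fully open).
Only numpy, scipy, OpenCV 4.12 (cv2) and the standard library are available. Lean on these libraries where they do the work, as an engineer would, in place of code of your own. Each camera call takes 0.05 s, during which the arm holds its last target.

## Working session

There is one attempt and no reset: what is moved stays moved. The work goes in short steps, each a Python script; the robot and the scene stay as the last script left them, time stands still between calls to the robot, and variables do not carry over. Pictures are saved under pics/ and viewed, and the job is handed in when it is done.

```bash
mkdir -p pics; ls; python3 - <<'E'
from plant import robot
import cv2,numpy as np
s=robot.sense();print(s, robot.nose_length)
for n in("scene","top"):
    f=robot.grab_frame(n);np.savez(f"{n}0.npz",**f);cv2.imwrite(f"pics/{n}0.png",cv2.resize(f["image"][:,:,::-1],(800,600)));print(n,f["fx"],f["cx"],f["cy"],f["R"],f["t"])
E
```

```text
pics
{'t': 0.0, 'joint_pos': array([-1.16791729,  0.46945887, -0.04858649,  1.53369897,  0.02407792,
        1.14101424, -0.08231712]), 'joint_velocities': array([-3.10759025e-05, -8.35287816e-05,  8.19915367e-04,  7.10901762e-04,
       -1.69368761e-03,  1.05961594e-03,  1.37436438e-04]), 'effort': array([ 2.65877297e-04, -5.10295415e+01, -4.65311785e-02, -2.37710917e+01,
        1.06565395e-02,  7.38204166e-03, -2.17910161e-05]), 'tcp_pos': array([0.28220936, 0.61248985, 0.21574754]), 'tcp_rot': array([3.14153455e+00, 1.99390127e-03, 1.13901509e+00]), 'wrist_force': array([-0.25556297, -0.3582016 , -0.36209383]), 'torque': array([-0.01212876,  0.01130289,  0.03683438]), 'opening': 1.0026230415933108} 0.011
scene 456.492683669318 247.54044829418194 194.17936710730874 [[ 0.47858801 -0.87798846 -0.00947559]
 [-0.61643734 -0.32829342 -0.71570136]
 [ 0.62526676  0.34836719 -0.69834217]] [-0.31981601  0.44706864  0.91359559]
top 397.82158852840314 256.01548116107443 191.32518809270059 [[ 0.00151991 -0.99923269  0.03913731]
 [-0.98739299 -0.0076943  -0.15810089]
 [ 0.15828071 -0.03840361 -0.98664704]] [-0.03607284  0.61528974  1.43257452]
```

View pics/scene0.png

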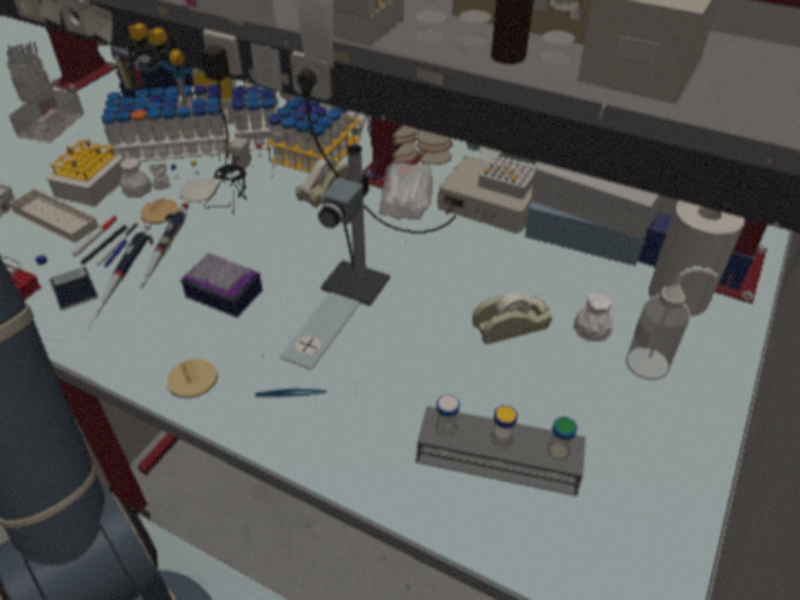

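View pics/top0.png

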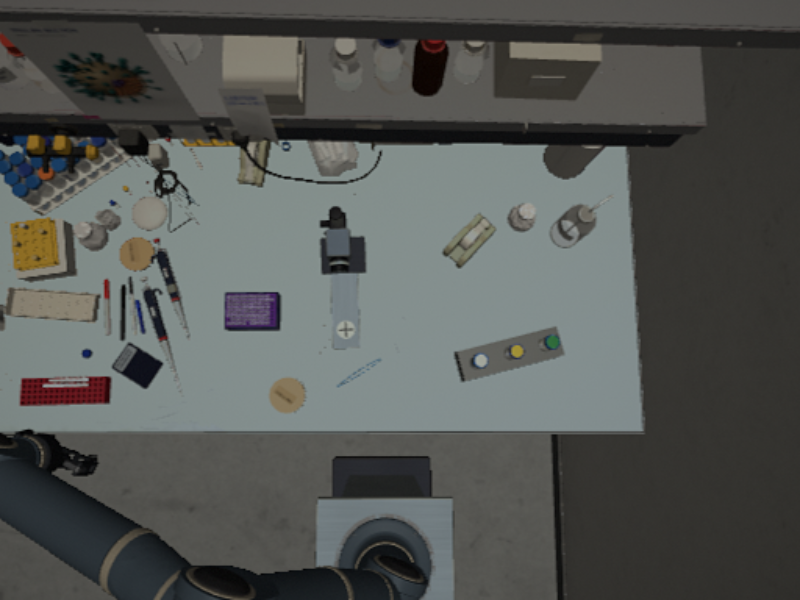

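The scene view shows the green disc at (564,428), yellow (505,416), white (447,405) and the cross at (307,345). The stand points away from the robot. In the top view, green is at (553,341) and the cross at (346,329).

```bash
cat > h.py <<'E'
import numpy as np,cv2
def pts(f):
    d=f["range_z"];v,u=np.mgrid[:d.shape[0],:d.shape[1]]
    P=np.stack([(u-f["cx"])/f["fx"]*d,(v-f["cy"])/f["fy"]*d,d],-1)
    W=(P-f["t"])@f["R"]; W[d==0]=np.nan; return W
def ray(f,uv,z):
    r=f["R"].T@np.array([(uv[0]-f["cx"])/f["fx"],(uv[1]-f["cy"])/f["fy"],1.]);c=-f["R"].T@f["t"]
    return c+r*(z-c[2])/r[2]
E
python3 - <<'E'
from h import *
for n in("scene","top"):
    f=dict(np.load(n+"0.npz"));W=pts(f);im=f["image"];hsv=cv2.cvtColor(im,cv2.COLOR_RGB2HSV)
    seeds=dict(scene=dict(g=(564,428),y=(505,416),w=(447,405),cross=(307,345)),top=dict(g=(553,341),y=(517,351),w=(480,360),cross=(346,329)))[n]
    for k,(a,b) in seeds.items():
        u,v=int(a*.64),int(b*.64)
        win=np.zeros(im.shape[:2],bool);win[v-10:v+11,u-10:u+11]=1
        H,S,V=hsv[...,0],hsv[...,1],hsv[...,2]
        m=dict(g=(H>50)&(H<85)&(S>120),y=(H>12)&(H<32)&(S>120),w=(S<45)&(V>130),cross=(S<28)&(V>160))[k]&win
        vv,uu=np.nonzero(m);c=(uu.mean(),vv.mean())
        z=0 if k=="cross" else .119
        print(n,k,m.sum(),np.round(c,1),"med",np.nanmedian(W[m],0).round(4),"ray",ray(f,c,z if k!="cross" else .006).round(4), hsv[v,u])
    # holder top, camera: 
    w=W.reshape(-1,3)
    s=w[(w[:,1]<-.1)&(w[:,1]>-.6)&(w[:,0]<.72)&(w[:,0]>.3)&(abs(w[:,2]-.055)<.006)]
    (c,sz,an)=cv2.minAreaRect(s[:,:2].astype(np.float32)*1000);print("holder",c,sz,an,len(s))
    s=w[(abs(w[:,1]-.08)<.15)&(w[:,0]>.5)&(w[:,0]<.85)&(w[:,2]>.2)&(w[:,2]<.32)]
    print("cam",np.nanmin(s,0),np.nanmax(s,0),np.nanmedian(s,0))
    s=w[(abs(w[:,1]-.08)<.15)&(w[:,0]>.45)&(w[:,0]<.95)&(w[:,2]>.009)&(w[:,2]<.018)]
    if len(s): print("footplate",cv2.minAreaRect(s[:,:2].astype(np.float32)*1000))
    s=w[(abs(w[:,1]-.08)<.08)&(w[:,0]>.45)&(w[:,0]<.7)&(w[:,2]>.0045)&(w[:,2]<.008)]
    if len(s): print("plate",len(s),cv2.minAreaRect(s[:,:2].astype(np.float32)*1000))
E
python3 - <<'E'
import sys;sys.path.insert(0,'.')
from h import *
f=dict(np.load("top0.npz"));im=f["image"][:,:,::-1]
a=cv2.resize(im[120:240,190:270],(400,600),interpolation=cv2.INTER_CUBIC);b=cv2.resize(im[200:250,280:370],(400,222),interpolation=cv2.INTER_CUBIC)
o=np.zeros((600,800,3),np.uint8);o[:,:400]=a;o[:222,400:]=b
g=dict(np.load("scene0.npz"))["image"][:,:,::-1][130:240,170:260]
o[222:,400:]=cv2.resize(g,(400,378));cv2.imwrite("pics/crop.png",o)
E
```

```text
scene g 90 [361.4 272. ] med [ 0.5094 -0.3774  0.1167] ray [ 0.5072 -0.3777  0.119 ] [ 66 148 105]
scene y 93 [323.3 264.6] med [ 0.4879 -0.295   0.1174] ray [ 0.4863 -0.2954  0.119 ] [ 23 198 171]
scene w 248 [286.5 254.7] med [ 0.5532 -0.194   0.    ] ray [ 0.4727 -0.2102  0.119 ] [ 16  23 163]
scene cross 22 [197.  221.3] med [0.541  0.0909 0.0041] ray [0.5446 0.0943 0.006 ] [12 28 90]
holder (591.4837036132812, -268.6156005859375) (289.2748718261719, 245.9109649658203) 14.37807846069336 2155
cam [0.64159626 0.07643582 0.20016454] [0.76962323 0.13678247 0.30106414] [0.70112922 0.0964438  0.23915475]
footplate ((746.2368774414062, 105.28990173339844), (118.79784393310547, 412.42095947265625), 86.29801940917969)
plate 591 ((576.7286376953125, 93.2979736328125), (253.27415466308594, 112.98690032958984), 5.901534080505371)
top g 51 [353.4 218.5] med [ 0.5112 -0.3755  0.1179] ray [ 0.5095 -0.3763  0.119 ] [ 66 142 106]
top y 45 [330.6 224.3] med [ 0.4894 -0.2946  0.1189] ray [ 0.4886 -0.2939  0.119 ] [ 25 167 159]
top w 83 [306.  227.7] med [ 0.4719 -0.212   0.1143] ray [ 0.4761 -0.2064  0.119 ] [ 42  15 166]
top cross 45 [220.7 210.3] med [0.5511 0.1054 0.007 ] ray [0.5484 0.0991 0.006 ] [40 10 79]
holder (592.280029296875, -269.71649169921875) (285.27947998046875, 247.33628845214844) 13.957876205444336 915
cam [0.6449207  0.07888587 0.20309547] [0.76942896 0.14397429 0.30589024] [0.70719332 0.10485606 0.24394269]
footplate ((704.79833984375, 73.27381134033203), (283.1632080078125, 491.8013610839844), 85.52581787109375)
plate 502 ((574.5408325195312, 80.84906005859375), (158.0116424560547, 248.3310089111328), 89.18018341064453)
```

View pics/crop.png

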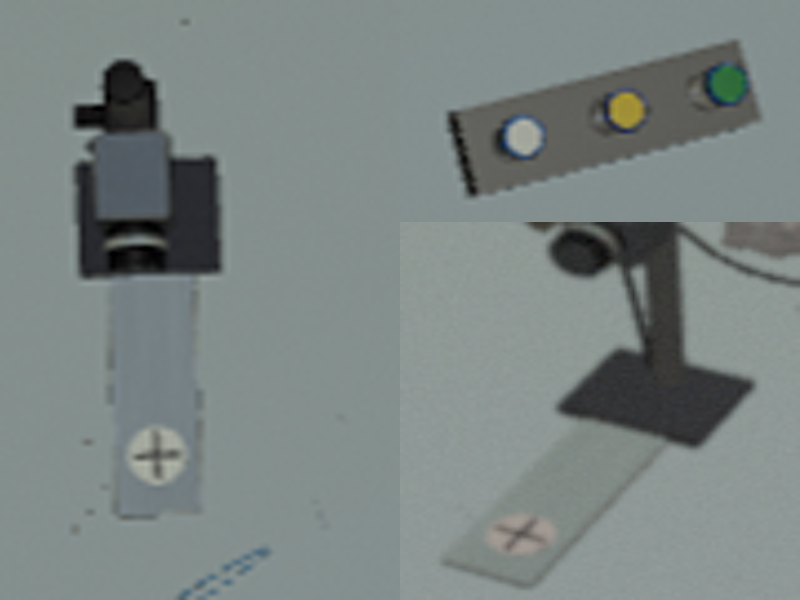

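```bash
python3 - <<'E'
from h import *
f=dict(np.load("scene0.npz"));g=dict(np.load("top0.npz"))
S=lambda p:(170+(p[0]-400)/400*90-.5,130+(p[1]-222)/378*110-.5)
T=lambda p:(190+p[0]/5-.5,120+p[1]/5-.5)
for p in [(618,350),(755,382),(697,447),(558,408)]: print("S plate",ray(f,S(p),.012).round(4))
for p in [(442,562),(535,586),(575,425),(668,443)]: print("S strip",ray(f,S(p),.006).round(4))
for p in [(78,165),(216,157),(221,270),(79,277)]: print("T plate",ray(g,T(p),.012).round(4))
for p in [(115,517),(201,515),(109,280),(195,275)]: print("T strip",ray(g,T(p),.006).round(4))
for n,q in(("s",f),("t",g)):
    w=pts(q).reshape(-1,3)
    w=w[(abs(w[:,1]-.1)<.1)&(w[:,0]>.5)&(w[:,0]<.85)]
    s=w[(w[:,2]>.275)&(w[:,2]<.31)];print(n,"col",len(s),np.median(s,0),s.min(0),s.max(0))
    s=w[(w[:,2]>.238)&(w[:,2]<.25)];r=cv2.minAreaRect(s[:,:2].astype(np.float32)*1000);print("camtop",len(s),r, s.min(0),s.max(0))
for p in [(96,135),(170,133),(170,218),(96,220)]: print("T camtop",ray(g,T(p),.245).round(4))
E
```

```text
S plate [0.7675 0.1581 0.012 ]
S plate [0.7746 0.0514 0.012 ]
S plate [0.6831 0.0457 0.012 ]
S plate [0.6813 0.1538 0.012 ]
S strip [0.4985 0.1237 0.006 ]
S strip [0.5045 0.0588 0.006 ]
S strip [0.6735 0.1357 0.006 ]
S strip [0.6836 0.0685 0.006 ]
T plate [0.7718 0.1624 0.012 ]
T plate [0.7795 0.056  0.012 ]
T plate [0.6902 0.0512 0.012 ]
T plate [0.6837 0.1597 0.012 ]
T strip [0.5005 0.1292 0.006 ]
T strip [0.5023 0.0644 0.006 ]
T strip [0.6827 0.1372 0.006 ]
T strip [0.6873 0.0713 0.006 ]
s col 106 [0.74457096 0.10310611 0.29464224] [0.73573344 0.09274614 0.27523221] [0.76330456 0.11983285 0.30106414]
camtop 317 ((702.8523559570312, 103.27452850341797), (109.10420227050781, 49.015193939208984), 3.535707473754883) [0.6488954  0.07711215 0.23806837] [0.75785554 0.12919432 0.24993382]
t col 71 [0.74929944 0.10594202 0.30039281] [0.73839259 0.0932479  0.27536331] [0.76481617 0.11863499 0.30589024]
camtop 347 ((708.1051635742188, 104.01383972167969), (122.15352630615234, 49.15799331665039), 1.2732625007629395) [0.6469332  0.07888587 0.23803105] [0.76942896 0.12884889 0.24998949]
T camtop [0.7314 0.1295 0.245 ]
T camtop [0.7334 0.0813 0.245 ]
T camtop [0.6763 0.0804 0.245 ]
T camtop [0.6745 0.1284 0.245 ]
```

```bash
cat >> h.py <<'E'
from scipy.spatial.transform import Rotation as Ro
G=np.array([.5093,-.3767]); YH=.25
VP=np.array([.547,.0968,.22]); YS=np.deg2rad(3.)
d=np.array([np.cos(YS),np.sin(YS),0]); lat=np.array([-d[1],d[0],0])
ZT=np.array([0,0,np.cos(np.pi/6)])-.5*d   # tube axis foot->cap
def rpy(z,x):
    y=np.cross(z,x);return Ro.from_matrix(np.stack([x,y,z],1)).as_euler("xyz")
E
python3 - <<'E'
from h import *
from plant import robot
ik=robot.inverse_kinematics
r=lambda a:None if a is None else np.round(a,2)
p=robot.sense()["tcp_pos"];o=robot.sense()["tcp_rot"]
print("up",r(ik([p[0],p[1],.45],o)))
for y in(YH,YH-np.pi):
    for z in(.4,.22,.098): print("G",y,z,r(ik([*G,z],[np.pi,0,y])))
for s in(1,-1):
    print("V",s,r(ik(VP+ZT*(.045-.008),rpy(-ZT,s*lat))), r(ik(VP+ZT*.037,rpy(-ZT,s*np.cross(lat,ZT)))))
    print("V up",s,r(ik(VP+ZT*.037-.08*d+[0,0,.1],rpy(-ZT,s*lat))))
E
```

```text
up [-1.18  0.38 -0.04  1.15  0.01  1.61 -0.07]
G 0.25 0.4 [-0.15  0.46  1.12  1.4  -0.41  1.53  1.2 ]
G 0.25 0.22 [ 0.    0.49  0.81  1.67 -0.38  1.15  1.17]
G 0.25 0.098 [ 0.01  0.65  0.82  1.78 -0.57  0.96  1.32]
G -2.891592653589793 0.4 [-0.15  0.46  1.11  1.4  -0.41  1.53 -1.95]
G -2.891592653589793 0.22 [-0.15  0.61  1.11  1.68 -0.58  1.22 -1.8 ]
G -2.891592653589793 0.098 [-0.13  0.8   1.11  1.79 -0.81  1.09 -1.62]
V 1 [-0.75 -0.04  0.39  2.2   0.34  0.5   1.01] [-0.77 -0.04  0.42  2.2   0.35  0.5  -0.56]
V up 1 [-0.89 -0.33  0.35  2.17  0.46  0.86  0.86]
V -1 [-0.57 -0.03  0.22  2.2   0.33  0.49 -2.11] [-0.54 -0.03  0.2   2.19  0.32  0.49  2.6 ]
V up -1 [-0.41 -0.27 -0.01  2.15  0.26  0.78 -2.08]
```

```bash
python3 - <<'E'
from h import *
from plant import robot
r=lambda a:None if a is None else np.round(a,2)
p=robot.sense()["tcp_pos"]
robot.move_straight([p[0],p[1],.45],vel=.3)
q=robot.sense()["joint_pos"].copy()
q[0]=.62;q[6]=.8;q[2]=0;q[4]=0
robot.move_joints(q)
s=robot.sense();print(s["t"],s["tcp_pos"],s["tcp_rot"],r(s["joint_pos"]))
ik=robot.inverse_kinematics
for y in(YH,YH-np.pi):
    for z in(.3,.22,.098): print("G",y,z,r(ik([*G,z],[np.pi,0,y])))
for s in(1,-1):
    print("V",s,r(ik(VP+ZT*(.045-.008),rpy(-ZT,s*lat))))
f=robot.grab_frame("wrist");cv2.imwrite("pics/w1.png",f["image"][:,:,::-1])
f=robot.grab_frame("top");cv2.imwrite("pics/t1.png",f["image"][:,:,::-1])
E
```

```text
4.725 [ 0.52392434 -0.42453823  0.44807634] [-3.13887880e+00  2.14235300e-03  1.81587186e-01] [ 0.62  0.38 -0.    1.15 -0.    1.61  0.8 ]
G 0.25 0.3 [ 0.6   0.34 -0.04  1.53  0.01  1.27  0.81]
G 0.25 0.22 [ 0.6   0.4  -0.04  1.63  0.02  1.11  0.8 ]
G 0.25 0.098 [ 0.6   0.52 -0.04  1.75  0.03  0.87  0.8 ]
G -2.891592653589793 0.3 [ 0.21  0.36  0.5   1.55 -0.18  1.27 -2.16]
G -2.891592653589793 0.22 [ 0.21  0.42  0.5   1.66 -0.22  1.12 -2.12]
G -2.891592653589793 0.098 [ 0.23  0.56  0.49  1.77 -0.32  0.89 -2.04]
V 1 [ 0.29  0.01 -0.63  2.16  0.32  0.49  1.04]
V -1 [ 0.42  0.02 -0.76  2.15  0.33  0.49 -2.11]
```

View pics/w1.png

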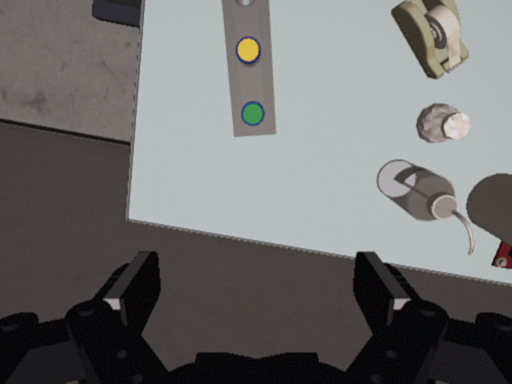

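View pics/t1.png

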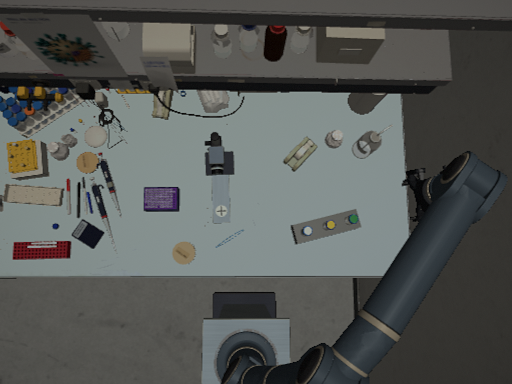

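The wrist view shows the green disc at (253,113) and the yellow at (248,50). I'll cross-check the position with this camera's calibration, move above the tube and look again.

```bash
python3 - <<'E'
from h import *
from plant import robot
def find(f):
    hsv=cv2.cvtColor(f["image"],cv2.COLOR_RGB2HSV);H,S=hsv[...,0],hsv[...,1]
    m=((H>50)&(H<85)&(S>120)).astype(np.uint8)
    n,l,st,c=cv2.connectedComponentsWithStats(m)
    if n<2:return None
    k=1+np.argmax(st[1:,4]);return c[k],st[k,4],np.nanmedian(pts(f)[l==k],0)
f=robot.grab_frame("wrist");b=find(f);print(b,ray(f,b[0],.119))
robot.goto([*G,.23],[np.pi,0,YH])
f=robot.grab_frame("wrist");b=find(f);print(b, b and ray(f,b[0],.119))
s=robot.sense();print(s["t"],s["tcp_pos"],s["tcp_rot"])
cv2.imwrite("pics/w2.png",f["image"][:,:,::-1])
E
```

```text
(array([252.45544554, 113.21122112]), np.int32(303), array([ 0.50801571, -0.3774192 ,  0.11794223])) [ 0.50797256 -0.37725815  0.119     ]
(array([254.23665049, 183.99029126]), np.int32(824), array([ 0.50843464, -0.37740327,  0.11778841])) [ 0.50837485 -0.377004    0.119     ]
5.825 [ 0.51062252 -0.37805572  0.2321283 ] [ 3.13826088e+00 -2.74274292e-03  2.49341712e-01]
```

View pics/w2.png

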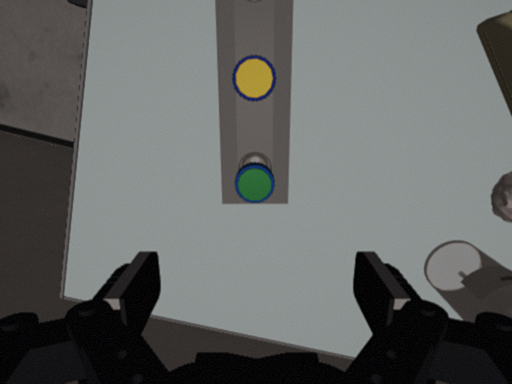

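The green disc is at (254,184), centred between the jaws at columns 157 and 357, and the positions agree within 2 mm. I'll descend and grip.

```bash
python3 - <<'E'
from h import *
from plant import robot
g=np.array([.5086,-.3772])
print(robot.move_straight([*g,.098],vel=.1,attitude=[np.pi,0,YH],contact_N=12))
print(robot.sense()["tcp_pos"])
robot.grip(0.0,60)
s=robot.sense();print(s["t"],s["opening"],s["tcp_pos"],s["wrist_force"])
f=robot.grab_frame("wrist");cv2.imwrite("pics/w3.png",f["image"][:,:,::-1])
f=robot.grab_frame("scene");cv2.imwrite("pics/s3.png",cv2.resize(f["image"][180:340,260:460,::-1],(750,600)))
E
```

```text
False
[ 0.50906673 -0.37754069  0.09876488]
7.875 0.3315084517699976 [ 0.5090375  -0.37761803  0.09876978] [-1.53993193  0.6828477   3.79861257]
```

View pics/s3.png

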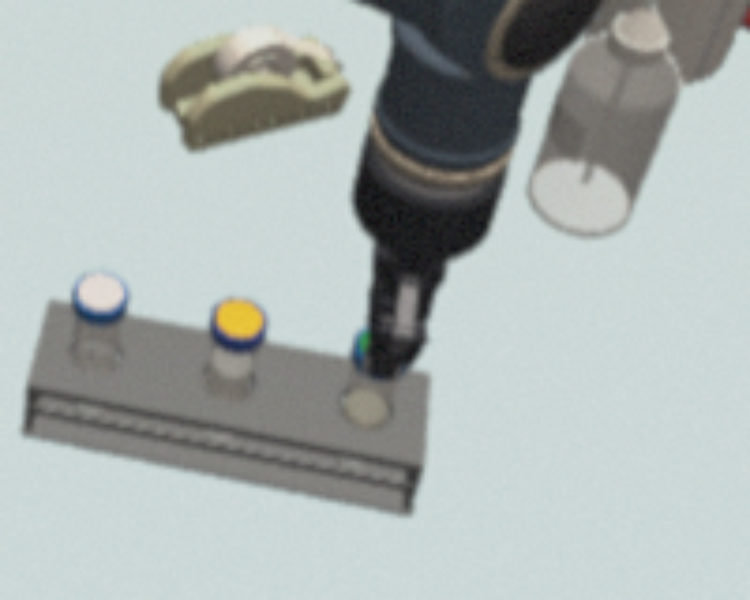

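View pics/w3.png

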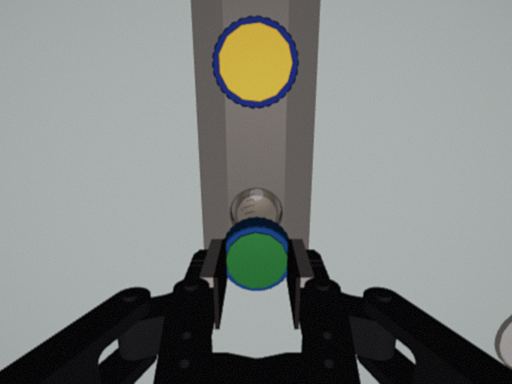

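The wrist view shows the cap, with its disc at (257,260), held between the jaws. Now lift and check for slip.

```bash
python3 - <<'E'
from h import *
from plant import robot
p=robot.sense()["tcp_pos"]
robot.move_straight([p[0],p[1],.32],vel=.12)
s=robot.sense();print(s["t"],s["opening"],s["tcp_pos"],s["wrist_force"])
r=lambda a:None if a is None else np.round(a,2)
for q in(1,-1):
    print("V",q,r(robot.inverse_kinematics(VP+ZT*.037,rpy(-ZT,q*lat))),r(robot.inverse_kinematics(VP+ZT*.037-.12*d+[0,0,.1],rpy(-ZT,q*lat))))
f=robot.grab_frame("wrist");cv2.imwrite("pics/w4.png",f["image"][:,:,::-1])
f=robot.grab_frame("scene");cv2.imwrite("pics/s4.png",cv2.resize(f["image"][120:340,260:460,::-1],(545,600)))
E
```

```text
9.975 0.3270013309936581 [ 0.50880884 -0.37743467  0.31925483] [ 0.31073163  0.79766565 -0.208715  ]
V 1 [ 0.25  0.01 -0.58  2.16  0.32  0.49  1.04] None
V -1 [ 0.34  0.02 -0.67  2.15  0.32  0.49 -2.1 ] None
```

View pics/s4.png

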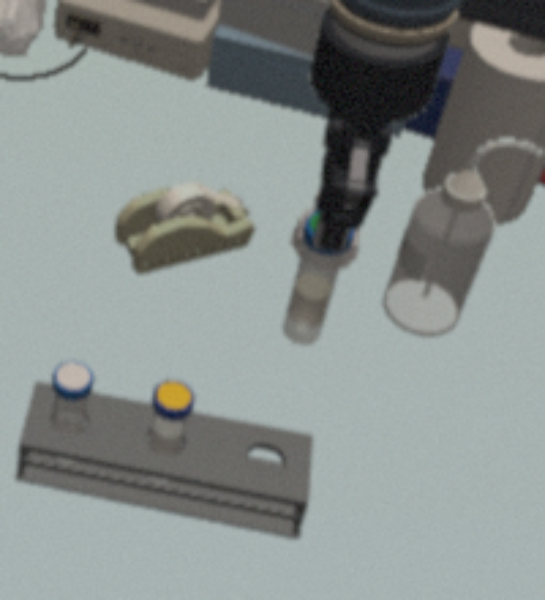

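View pics/w4.png

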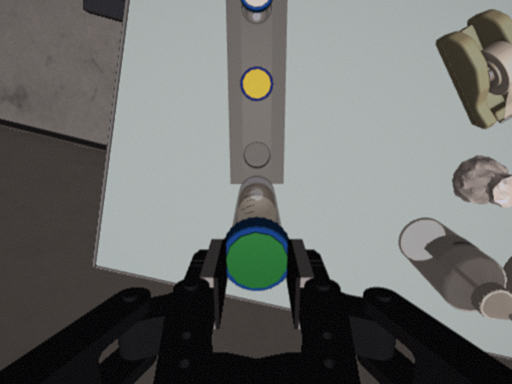

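The tube hangs straight in the jaws and its hole is empty. Next: tilt at a point well back from the lens, then move in straight.

```bash
python3 - <<'E'
from h import *
from plant import robot
r=lambda a:None if a is None else np.round(a,2)
T=VP+ZT*.037
for b in(.03,.05,0):
  for u in (0,.03,.06):
    for l in(-.15,-.08,0): print(b,u,l,r(robot.inverse_kinematics(T-b*d+[0,0,u]+l*lat,rpy(-ZT,lat))))
E
```

```text
0.03 0 -0.15 [ 0.34 -0.05 -0.27  2.22 -0.17  0.46  1.83]
0.03 0 -0.08 [ 0.29 -0.07 -0.4   2.23  0.01  0.45  1.49]
0.03 0 0 [ 0.26 -0.05 -0.59  2.21  0.25  0.48  1.09]
0.03 0.03 -0.15 [ 0.33 -0.09 -0.24  2.18 -0.17  0.54  1.83]
0.03 0.03 -0.08 [ 0.28 -0.11 -0.38  2.18 -0.02  0.53  1.53]
0.03 0.03 0 [ 0.25 -0.09 -0.56  2.17  0.17  0.55  1.18]
0.03 0.06 -0.15 [ 0.31 -0.12 -0.22  2.13 -0.16  0.62  1.82]
0.03 0.06 -0.08 [ 0.27 -0.14 -0.36  2.14 -0.04  0.61  1.55]
0.03 0.06 0 [ 0.24 -0.13 -0.53  2.12  0.11  0.62  1.24]
0.05 0 -0.15 [ 0.33 -0.09 -0.24  2.25 -0.2   0.47  1.87]
0.05 0 -0.08 [ 0.29 -0.11 -0.39  2.26 -0.03  0.46  1.53]
0.05 0 0 [ 0.27 -0.09 -0.6   2.24  0.2   0.48  1.13]
0.05 0.03 -0.15 [ 0.32 -0.13 -0.22  2.21 -0.19  0.55  1.85]
0.05 0.03 -0.08 [ 0.28 -0.15 -0.37  2.22 -0.06  0.54  1.56]
0.05 0.03 0 [ 0.25 -0.14 -0.56  2.2   0.12  0.56  1.21]
0.05 0.06 -0.15 [ 0.31 -0.16 -0.21  2.16 -0.18  0.63  1.84]
0.05 0.06 -0.08 [ 0.27 -0.18 -0.35  2.17 -0.07  0.62  1.58]
0.05 0.06 0 [ 0.24 -0.17 -0.53  2.15  0.07  0.63  1.27]
0 0 -0.15 [ 0.36  0.   -0.3   2.17 -0.12  0.46  1.77]
0 0 -0.08 [ 0.3  -0.01 -0.42  2.18  0.08  0.45  1.44]
0 0 0 [ 0.25  0.01 -0.58  2.16  0.32  0.49  1.04]
0 0.03 -0.15 [ 0.33 -0.03 -0.27  2.12 -0.13  0.53  1.78]
0 0.03 -0.08 [ 0.29 -0.05 -0.4   2.13  0.03  0.53  1.49]
0 0.03 0 [ 0.24 -0.03 -0.56  2.12  0.23  0.55  1.13]
0 0.06 -0.15 [ 0.31 -0.07 -0.24  2.08 -0.13  0.61  1.78]
0 0.06 -0.08 [ 0.28 -0.08 -0.38  2.09 -0.    0.6   1.51]
0 0.06 0 [ 0.24 -0.06 -0.54  2.07  0.17  0.62  1.2 ]
```

```bash
python3 - <<'E'
from h import *
from plant import robot
T=VP+ZT*.037;o=rpy(-ZT,lat)
robot.goto(T-.03*d+[0,0,.03]-.15*lat,o)
s=robot.sense();print(s["t"],s["opening"],s["tcp_pos"])
robot.move_straight(T,vel=.08,attitude=o,contact_N=10)
robot.sleep(.5)
s=robot.sense();print(s["t"],s["opening"],s["tcp_pos"],T,s["tcp_rot"],o,s["wrist_force"])
for n in("scene","top","wrist"):
    f=robot.grab_frame(n);np.savez(n+"5.npz",**f);im=f["image"][:,:,::-1]
    if n=="scene": im=cv2.resize(im[80:260,130:330],(667,600))
    if n=="top": im=cv2.resize(im[120:270,150:320],(680,600))
    cv2.imwrite(f"pics/{n}5.png",im)
E
```

```text
11.3083 0.33095126015831067 [ 0.50725393 -0.05641443  0.28278717]
13.9083 0.33215674725514815 [0.52852752 0.09583434 0.25204485] [0.52852535 0.09583178 0.25204294] [2.61798410e+00 2.59126258e-05 1.62320610e+00] [2.61799388 0.         1.6231562 ] [-0.71054019 -0.58181663 -0.4181378 ]
```

View pics/scene5.png

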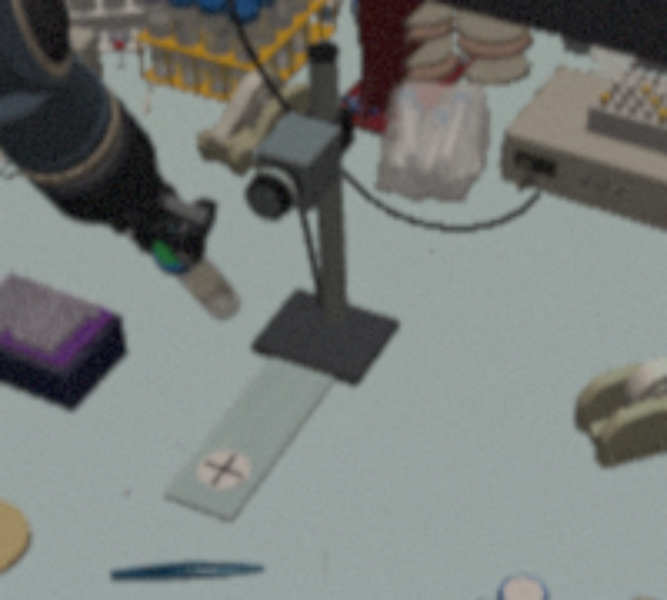

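View pics/top5.png

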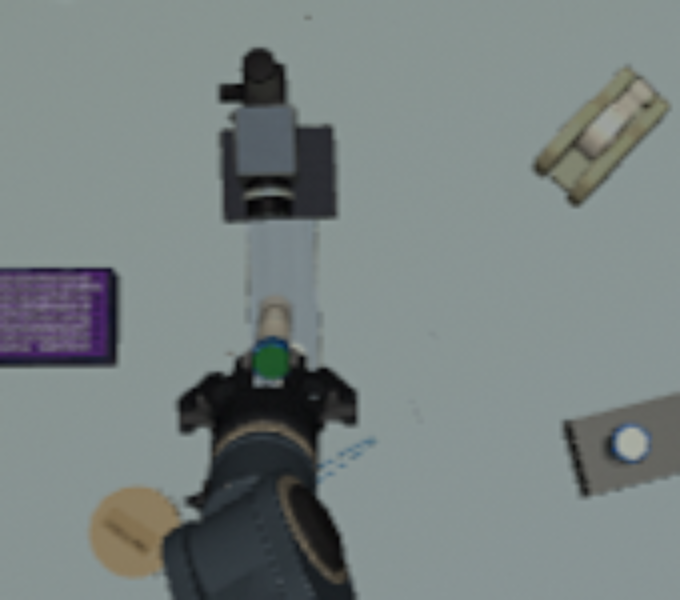

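View pics/wrist5.png

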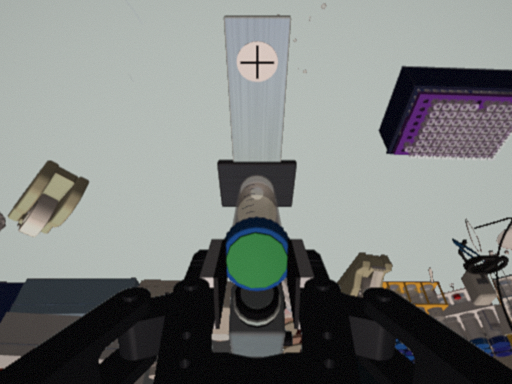

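The tube is upright-leaning with the foot toward the lens. I'll check the disc, foot and cross numerically against all the cameras.

```bash
python3 - <<'E'
from h import *
f=dict(np.load("wrist5.npz"));print("cross wrist",ray(f,(256.5,62),.006))
print("exp disc",VP+.058*ZT,"exp foot",VP-.056*ZT)
for n in("scene","top","wrist"):
    f=dict(np.load(n+"5.npz"));hsv=cv2.cvtColor(f["image"],cv2.COLOR_RGB2HSV);H,S=hsv[...,0],hsv[...,1]
    m=((H>50)&(H<85)&(S>110)).astype(np.uint8)
    k,l,st,c=cv2.connectedComponentsWithStats(m);i=1+np.argmax(st[1:,4])
    print(n,c[i],st[i,4],np.nanmedian(pts(f)[l==i],0))
    def proj(X):
        q=f["R"]@X+f["t"];return q[0]/q[2]*f["fx"]+f["cx"],q[1]/q[2]*f["fy"]+f["cy"]
    im=cv2.resize(f["image"][:,:,::-1],None,fx=4,fy=4,interpolation=cv2.INTER_CUBIC)
    ps=[proj(VP+a*ZT) for a in(.058,0,-.056)]
    for p in ps: cv2.circle(im,(int(p[0]*4+2),int(p[1]*4+2)),3,(0,0,255),-1)
    x,y=(int(v*4) for v in ps[1]);x=max(x,160);y=max(y,160)
    cv2.imwrite(f"pics/{n}6.png",cv2.resize(im[y-160:y+160,x-160:x+160],(400,400)))
cv2.imwrite("pics/c6.png",np.hstack([cv2.imread(f"pics/{n}6.png") for n in("scene","top")]))
E
```

```text
cross wrist [0.54569134 0.09659098 0.006     ]
exp disc [0.51803974 0.09528226 0.27022947] exp foot [0.57496163 0.09826541 0.17150258]
scene [178.77777778 155.25      ] 36 [0.5115923  0.09659748 0.26576706]
top [217.4  210.15] 60 [0.51980347 0.09706154 0.27080081]
wrist [256.3689577  260.01963746] 2648 [0.51815292 0.09489511 0.26799539]
```

View pics/c6.png

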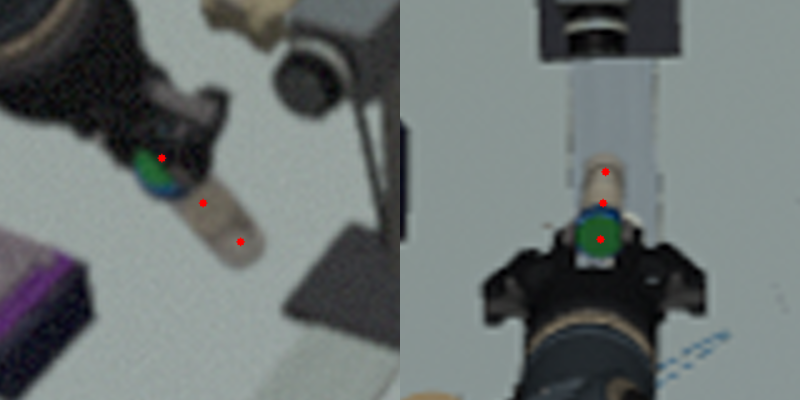

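View pics/wrist6.png

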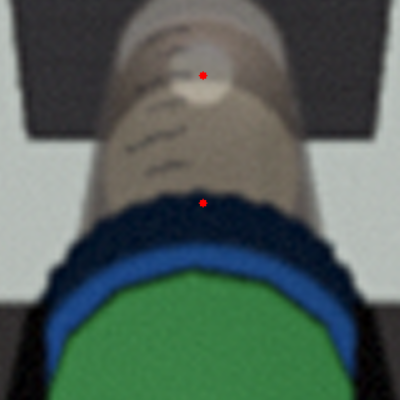

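The predicted disc, middle and foot points lie on the tube in the scene, top and wrist views, agreeing within a few mm. It is at rest, so I'm handing in.

```bash
python3 - <<'E'
from plant import robot
s=robot.sense();print(s["t"],abs(s["joint_velocities"]).max(),s["opening"],s["tcp_pos"])
robot.close_job()
E
```

```text
14.0583 0.0016525150353296691 0.329214880006499 [0.52854318 0.09581331 0.25203891]
the job is handed in; nothing more can be done
```

I took the green-disc tube out of the holder by its cap with a 60 N grip. I lifted it clear and brought it to the viewing point leaning 30°, foot toward the lens. I handed the job in at about 14 s of the 35 s allowed, with the arm at rest.

**Last checks:**
- **Position:** The TCP was within 0.1 mm of its target. The tube's disc measured within 3 mm of where it should be in the top and wrist views. The wrist camera put the cross mark within 1.5 mm of my estimate.
- **Scene camera:** It read the disc about 8 mm off, but only 36 pixels of the disc were visible past the finger. In the same picture, the predicted middle and foot lay on the tube.
- **Lean:** I checked the tilt from the commanded pose and by those overlays, not by measuring the angle on its own.
- **Contact:** Wrist-force readings were small when I checked and the grip opening held steady. I saw no contact with the stand.
- **Other objects:** The other tubes and the loose items looked undisturbed in the pictures, but I did not measure their positions again.

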